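Turn round a row of shaft parts from the strip-down carrier to the build rack

TASK

The four parts of a stripped shaft stand in the trays of the aluminium carrier in the order in which they came off, the first one next to the carrier's black knob. Lay them out for reassembly in the empty wooden rack in the reverse order, so that the part farthest from the carrier's knob goes in the compartment next to the rack's own knob, and so on down the row. Stand each one upright on the floor of its own compartment, the same way up as before, and let go of it.

Things in the scene. Friction and masses are not known exactly. Their poses are not given: they have to be found in the camera images.
- sleeve: plain bright steel spacer sleeve, a tube standing on end: 32 mm diameter, 52 mm tall, about 160 g. Origin: centre of its underside, z up its axis. Grip the outside anywhere
- flanged_bush: bright steel flanged bush standing on its flange: flange 46 mm diameter and 8 mm thick at the bottom, above it a 28 mm diameter body, 44 mm tall in all, about 150 g. Origin: centre of its underside, z up its axis. Grip the 28 mm body
- gear: dark steel spur gear with 20 teeth lying flat with its hub up: teeth 46 mm diameter and 20 mm thick at the bottom, hub 26 mm diameter above that, 40 mm tall in all, about 200 g. Origin: centre of its underside, z up its axis. Grip the hub (20 to 40 mm above the origin)
- hex_nut: large bright steel hexagon nut lying flat: 36 mm across flats, 41.6 mm across corners, 34 mm tall, about 180 g. Origin: centre of its underside, z up its axis; its x axis is square to one pair of flats (and every 60 degrees from it)
- strip_carrier: fixed aluminium plate, 84 x 352 x 4 mm, carrying the four grey trays in a row along its y axis and a black ball knob (24 mm diameter, top 32 mm high) at one end. Origin: underside, below the middle of the row; y along the row towards the knob (knob at y = +176 mm). Tray centres at x = 0, y = +111, +37, -37, -111 mm, tray undersides at z = 4 mm; which tray is where varies
- tray_sleeve: one of four identical grey plastic trays fixed on the strip carrier, the one in which the sleeve stands at the start; 80 x 72 mm outside, walls 3.5 mm, rim 12 mm above its underside, inside 73 x 65 mm. Origin: centre of its underside, x and y parallel to the carrier's; its inner floor lies 3.5 mm above the origin
- tray_flanged_bush: one of four identical grey plastic trays fixed on the strip carrier, the one in which the flanged bush stands at the start; 80 x 72 mm outside, walls 3.5 mm, rim 12 mm above its underside, inside 73 x 65 mm. Origin: centre of its underside, x and y parallel to the carrier's; its inner floor lies 3.5 mm above the origin
- tray_gear: one of four identical grey plastic trays fixed on the strip carrier, the one in which the gear stands at the start; 80 x 72 mm outside, walls 3.5 mm, rim 12 mm above its underside, inside 73 x 65 mm. Origin: centre of its underside, x and y parallel to the carrier's; its inner floor lies 3.5 mm above the origin
- tray_hex_nut: one of four identical grey plastic trays fixed on the strip carrier, the one in which the hex nut stands at the start; 80 x 72 mm outside, walls 3.5 mm, rim 12 mm above its underside, inside 73 x 65 mm. Origin: centre of its underside, x and y parallel to the carrier's; its inner floor lies 3.5 mm above the origin
- build_rack: fixed wooden rack, empty at the start: base 84 x 352 x 4 mm, four compartments in a row along its y axis, a black ball knob (24 mm diameter, top 32 mm high) at one end. Origin: underside, below the middle of the row; y along the row towards the knob (at y = +176 mm). Compartment centres at x = 0, y = +111, +37, -37, -111 mm; each 72 x 69 mm inside, floor 4 mm and wall tops 12 mm above the origin

How it is judged (in metres and radians):
At the end, for the whole second after the job is handed in: The part from the n-th tray counted from the carrier's knob stands in the n-th compartment counted from the rack's end away from its knob: origin within 20 mm along and 22 mm across of the centre and 3 mm of the floor height, upright within 0.1 rad, at rest, released (((y of tray_sleeve in the frame of strip_carrier between 0.091 and 0.131 m and y of sleeve in the frame of build_rack between -0.131 and -0.091 m) or (y of tray_sleeve in the frame of strip_carrier between 0.017 and 0.057 m and y of sleeve in the frame of build_rack between -0.057 and -0.017 m) or (y of tray_sleeve in the frame of strip_carrier between -0.057 and -0.017 m and y of sleeve in the frame of build_rack between 0.017 and 0.057 m) or (y of tray_sleeve in the frame of strip_carrier between -0.131 and -0.091 m and y of sleeve in the frame of build_rack between 0.091 and 0.131 m)) and x of sleeve in the frame of build_rack between -0.022 and 0.022 m and z of sleeve in the frame of build_rack between 0.001 and 0.007 m and angle between each of sleeve, flanged_bush, gear, hex_nut's own z axis and vertical below 0.1 rad and linear speed of each of sleeve, flanged_bush, gear, hex_nut below 0.02 m/s and angular speed of each of sleeve, flanged_bush, gear, hex_nut below 0.2 rad/s and contact force between the fingers and sleeve below 0.1 N and ((y of tray_flanged_bush in the frame of strip_carrier between 0.091 and 0.131 m and y of flanged_bush in the frame of build_rack between -0.131 and -0.091 m) or (y of tray_flanged_bush in the frame of strip_carrier between 0.017 and 0.057 m and y of flanged_bush in the frame of build_rack between -0.057 and -0.017 m) or (y of tray_flanged_bush in the frame of strip_carrier between -0.057 and -0.017 m and y of flanged_bush in the frame of build_rack between 0.017 and 0.057 m) or (y of tray_flanged_bush in the frame of strip_carrier between -0.131 and -0.091 m and y of flanged_bush in the frame of build_rack between 0.091 and 0.131 m)) and x of flanged_bush in the frame of build_rack between -0.022 and 0.022 m and z of flanged_bush in the frame of build_rack between 0.001 and 0.007 m and contact force between the fingers and flanged_bush below 0.1 N and ((y of tray_gear in the frame of strip_carrier between 0.091 and 0.131 m and y of gear in the frame of build_rack between -0.131 and -0.091 m) or (y of tray_gear in the frame of strip_carrier between 0.017 and 0.057 m and y of gear in the frame of build_rack between -0.057 and -0.017 m) or (y of tray_gear in the frame of strip_carrier between -0.057 and -0.017 m and y of gear in the frame of build_rack between 0.017 and 0.057 m) or (y of tray_gear in the frame of strip_carrier between -0.131 and -0.091 m and y of gear in the frame of build_rack between 0.091 and 0.131 m)) and x of gear in the frame of build_rack between -0.022 and 0.022 m and z of gear in the frame of build_rack between 0.001 and 0.007 m and contact force between the fingers and gear below 0.1 N and ((y of tray_hex_nut in the frame of strip_carrier between 0.091 and 0.131 m and y of hex_nut in the frame of build_rack between -0.131 and -0.091 m) or (y of tray_hex_nut in the frame of strip_carrier between 0.017 and 0.057 m and y of hex_nut in the frame of build_rack between -0.057 and -0.017 m) or (y of tray_hex_nut in the frame of strip_carrier between -0.057 and -0.017 m and y of hex_nut in the frame of build_rack between 0.017 and 0.057 m) or (y of tray_hex_nut in the frame of strip_carrier between -0.131 and -0.091 m and y of hex_nut in the frame of build_rack between 0.091 and 0.131 m)) and x of hex_nut in the frame of build_rack between -0.022 and 0.022 m and z of hex_nut in the frame of build_rack between 0.001 and 0.007 m and contact force between the fingers and hex_nut below 0.1 N); the robot touches nothing.
It also fails if it takes over 88 s, if anything falls off the work surface, if the arm or the gripper's body presses on something with over 40 N, if the wrist force passes 120 N, or if a joint passes its speed limit or range.

ROBOT

A 6-joint arm with a two-finger parallel gripper is mounted at the origin on a cart in front of the work surface, level with it; the furniture and walls round the work are solid. World frame = base frame: x ahead of the robot, y to its left, z up, the work surface at z = 0. Lengths are in m, angles in degrees, forces in N, time in s.
With the tool pointing down it reaches from about 0.35 to 0.875 m from the base axis. Payload 4.2 kg.
Tool frame: the origin (TCP) lies on the centre line of the jaws, within the pads' length; the fingertips stand 25 mm ahead of it and the grasp point (between the pads) lies 6 mm ahead of it (finger_overhang is the distance from the TCP to the fingertips, in m); z points along the fingers, y is the line along which they close (so a half turn about z gives the same grasp; the last joint's range is limited). The gripper opens to 87 mm and grips with 3 to 60 N. Pads are 19 mm wide; open, the fingers measure 117 mm over their backs; the gripper's body (75 mm by 190 mm) begins 51 mm behind the grasp point.
Start: joints at [-59.611, 22.042, 0.453, 0, -68.411, -14.817], TCP at [0.168, -0.602, 0.248] pointing down, gripper open.
Joint ranges: [-179.83, 179.83], [-69.29, 118.12], [-61.27, 80.66], [-181.25, 117.63], [-171.15, -9.14], [-177.46, 177.46]. Speed limits (degrees/s): [159.86, 159.86, 180, 180, 180, 180].

INTERFACE

Orientations are given as a 3x3 rotation matrix whose columns are the frame's x, y, z axes.
In Python, from station import sense, capture, finish_job, spot_in, tip_of, finger_overhang gives the robot as it stands. The module is installed in compiled form; this text tells all that it offers.
- The arm moves only by the tool servo_tool, never from a script. Its arguments are lists of equal length, an entry for each row: "slide": the shift along the tool's x, y, z in m, a list of three; "spin": the turn about the tool's z in degrees; "grip": the closure, from 0 (fully open) to 1 (shut). A call has exactly 5 rows; each row is the pose to reach, as a shift and turn from the pose commanded when the call began, along the tool's axes at that moment; what a row does not reach only later rows make up. A row lasts 1/12 s, in which the tool goes at most 41.7 mm and 7.16 degrees, less where a joint would pass 70% of its speed; a pose out of reach is approached as far as the arm can. A call with a gripper value outside its range is refused whole. The fingers move at their own pace and stop on an object; the grip force is fixed at half the most. Time passes only in rows, so rows that repeat a pose let the fingers close, or fill a call up. It gives the time, the measured TCP pose, the force, the opening and the grip force at its end, in the units of the state.
- sense(): the state, without advancing time (a new reading comes with each control period).
- capture(name): name is "scene" or "top"; returns a dict with "pixels" (384x512x3 uint8, blue, green, red), "depth" (384x512 float32, m along the optical axis (not along the pixel's ray), 0 where there is no reading), "fx", "fy", "cx", "cy" (pixels), "k1" (the pictures are not rectified: a ray, as slopes to the right and down, at radius r is drawn at 1 + k1 r^2 times it, then the intrinsics apply), "R" (3x3) and "t" (3): a world point X has camera coordinates R X + t. Camera axes: x right, y down, z forward; pixel columns grow to the right and rows downward; lengths in m; the calibration is good to about 2 mm. A picture is of the moment at which its call begins.
- finish_job(): hands the job in; it is judged then, once.
Trained networks look in the newest picture that a camera, given by its name, has taken for a name from the list of things; names that differ only in an ending like _2 or _b are one class to them, and where a whole thing is asked for, a point or a joint stands for the part that bears it (a point fixed in the world has none). Each returns a list of dicts, best first, with "conf" (0 to 1); they miss things now and then, are a little off and sometimes report something else, mostly with a low value. They report only what shows in the picture. A call takes as long as a camera call.
- spot_in(thing, camera): "point" ([x, y, z] in m, in world coordinates, good to about 4 mm: the middle of the surface that is visible of it).
- tip_of(thing, camera): "point" ([x, y, z] in m, in world coordinates, good to about 4 mm: a listed point, or the origin of a listed thing).
The state is a dict: "time_s": time; "joints": joint angles; "joint_velocities": joint speeds; "effort": joint torques, N m; "tcp_pos": TCP position; "ee_rot": TCP orientation; "wrist_force": force on the tool from outside, world axes, zero at the start; "moment": the same for the moment, N m; "gripper_width": opening from 0.0 (shut) to 1.0 (fully open); "gripper_force": force on a finger pad.
Only numpy, scipy, OpenCV 4.12 (cv2) and the standard library are available. Lean on these libraries where they do the work, as an engineer would, in place of code of your own. Each camera call takes 0.05 s, during which the arm holds its last target. There are 200 camera calls.

## Working session

There is one attempt and no reset: what is moved stays moved. The work goes in short steps, Python scripts to look and compute and a tool call to move; the robot and the scene stay as the last step left them, time stands still between calls to the robot, and variables do not carry over. Pictures are saved under pics/ and viewed, at most 14 in all, crops included, and the job is handed in when it is done.

Besides the shell and the picture viewer there is one more tool, called after "Emit:" as a command line: name --pt "numbers of a row" for each row, then --argument value for the rest. servo_tool: Moves the arm, as the interface text tells. Its arguments: {"type":"object","properties":{"slide":{"type":"array"},"spin":{"type":"array"},"grip":{"type":"array"}},"required":["slide","spin","grip"]}

```bash
mkdir -p pics
python3 - <<'E'
from station import *
import cv2,numpy as np
s=sense();print({k:np.round(v,3).tolist() for k,v in s.items()},finger_overhang)
for c in("top","scene"):
    d=capture(c);cv2.imwrite(f"pics/{c}0.png",d["pixels"])
    for n in("sleeve","flanged_bush","gear","hex_nut","strip_carrier","build_rack"):
        print(c,n,[(np.round(r["point"],3).tolist(),round(r["conf"],2)) for r in tip_of(n,c)[:3]])
E
```

```text
{'time_s': 0.0, 'joints': [-59.61, 22.093, 0.379, -0.031, -68.41, -14.816], 'joint_velocities': [0.062, -0.013, 0.013, 0.018, -0.023, -0.043], 'effort': [-0.0, -39.066, 18.74, 4.22, 0.011, -0.0], 'tcp_pos': [0.168, -0.602, 0.246], 'ee_rot': [[-0.963, -0.268, -0.001], [-0.268, 0.963, 0.002], [0.0, 0.002, -1.0]], 'wrist_force': [1.151, 0.075, -0.224], 'moment': [0.005, -0.004, 0.015], 'gripper_force': 0.0, 'gripper_width': 0.997} 0.025
top sleeve [([0.689, -0.101, 0.011], 0.63)]
top flanged_bush [([0.667, -0.022, 0.007], 0.8), ([0.669, 0.005, 0.0], 0.73)]
top gear [([0.665, 0.045, 0.008], 0.64), ([0.464, -0.031, 0.0], 0.35)]
top hex_nut [([0.655, 0.123, 0.005], 0.86)]
top strip_carrier [([0.669, 0.006, 0.002], 0.61)]
top build_rack [([0.463, -0.031, 0.0], 0.72)]
scene sleeve [([0.69, -0.099, 0.006], 0.81)]
scene flanged_bush [([0.67, -0.024, 0.007], 0.74)]
scene gear [([0.672, 0.045, 0.006], 0.83)]
scene hex_nut [([0.654, 0.125, 0.003], 0.57), ([0.683, -0.103, 0.002], 0.35)]
scene strip_carrier [([0.665, 0.011, -0.001], 0.6)]
scene build_rack [([0.464, -0.031, -0.0], 0.68), ([0.666, 0.007, -0.002], 0.29), ([0.68, -0.098, 0.0], 0.19)]
```

View pics/top0.png

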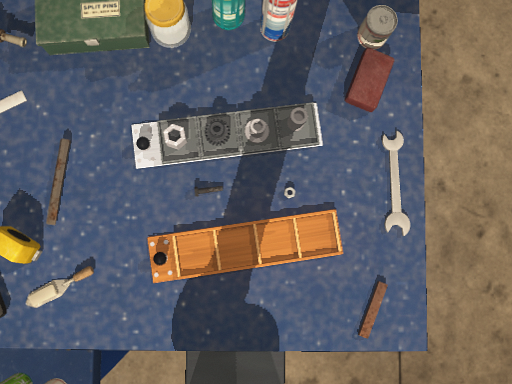

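View pics/scene0.png

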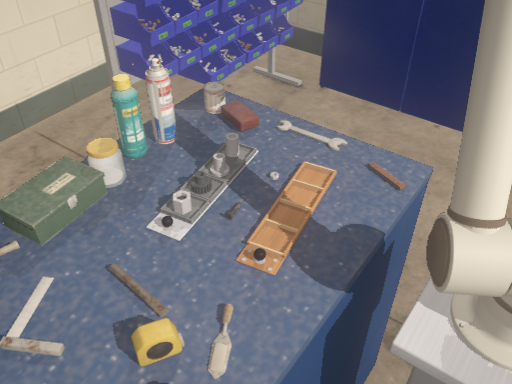

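The top view shows the carrier knob at (142,143), followed by the nut (175,136), gear (217,129), bush (257,128) and sleeve (298,118). The rack is empty with its knob at (160,258), so both knobs are on the left (+y). Next I'll measure all of this from depth.

```bash
cat > h.py <<'E'
import numpy as np,cv2
from station import *
def cloud(d):
    h,w=d["depth"].shape;u,v=np.meshgrid(np.arange(w),np.arange(h))
    K=np.array([[d["fx"],0,d["cx"]],[0,d["fy"],d["cy"]],[0,0,1.]])
    p=cv2.undistortPoints(np.stack([u,v],-1).reshape(-1,1,2).astype(np.float64),K,np.array([d["k1"],0,0,0.])).reshape(h,w,2)
    z=d["depth"][...,None]
    return (np.concatenate([p*z,z],-1)-d["t"])@d["R"]
E
python3 - <<'E'
from h import *
d=capture("top");P=cloud(d);g=d["pixels"].astype(int);Z=P[...,2]
ok=d["depth"]>0
print("cam",-d["R"].T@d["t"],"table z",np.median(Z[200:205,150:250]))
def comps(lo,hi,xr,yr):
    m=ok&(Z>lo)&(Z<hi)&(P[...,0]>xr[0])&(P[...,0]<xr[1])&(P[...,1]>yr[0])&(P[...,1]<yr[1])
    n,l,s,c=cv2.connectedComponentsWithStats(m.astype(np.uint8))
    for i in range(1,n):
        if s[i,4]>15:
            q=P[l==i];print(s[i,4],"px",np.round(c[i]),"med",np.round(np.median(q,0),4),"mid",np.round((q.min(0)+q.max(0))/2,4),"sz",np.round(np.ptp(q,axis=0),3))
for lo in(.02,.036):print("lo",lo);comps(lo,.08,(.35,.8),(-.25,.3))
# boards: outline
b,gg,r=g[...,0],g[...,1],g[...,2]
for name,m in(("rack",(r>b+50)),("carrier",(abs(r-b)<25)&(Z>.002))):
    for lo,box in((0,(.38,.55) if name=="rack" else (.58,.76)),):
        mm=m&ok&(P[...,0]>box[0])&(P[...,0]<box[1])&(P[...,1]>-.25)&(P[...,1]<.23)
        mm=cv2.morphologyEx(mm.astype(np.uint8),cv2.MORPH_CLOSE,np.ones((5,5)))
        n,l,s,c=cv2.connectedComponentsWithStats(mm);i=1+s[1:,4].argmax()
        q=P[(l==i)&ok][:,:2].astype(np.float32)
        R=cv2.minAreaRect(q);print(name,R, "box",np.round(cv2.boxPoints(R),3).tolist())
cv2.imwrite("pics/crop1.png",cv2.resize(d["pixels"][95:175,125:330],None,fx=3.8,fy=3.8,interpolation=cv2.INTER_CUBIC))
for n in("tray_sleeve","tray_hex_nut","tray_gear","tray_flanged_bush"):print(n,[(np.round(r["point"],3).tolist(),round(r["conf"],2)) for r in tip_of(n,"top")[:4]])
E
```

```text
cam [0.46458318 0.01009508 0.88529278] table z 0.0009411626390939429
lo 0.02
1050 px [364.  87.] med [ 0.7553 -0.2272  0.0331] mid [ 0.7585 -0.2223  0.029 ] sz [0.083 0.055 0.018]
339 px [297. 118.] med [ 0.6897 -0.0993  0.0559] mid [ 0.6913 -0.0997  0.043 ] sz [0.032 0.031 0.045]
462 px [217. 131.] med [0.6653 0.044  0.0294] mid [0.6669 0.0437 0.0361] sz [0.046 0.045 0.032]
223 px [257. 128.] med [ 0.672  -0.028   0.0474] mid [ 0.672  -0.0274  0.0385] sz [0.027 0.025 0.035]
412 px [175. 136.] med [0.6545 0.1196 0.0407] mid [0.6551 0.1195 0.0344] sz [0.04  0.038 0.028]
135 px [143. 143.] med [0.6418 0.178  0.0293] mid [0.6428 0.1793 0.0276] sz [0.022 0.024 0.015]
147 px [160. 258.] med [0.436  0.1399 0.0291] mid [0.4351 0.1403 0.0275] sz [0.023 0.021 0.015]
lo 0.036
301 px [297. 117.] med [ 0.6917 -0.0996  0.0584] mid [ 0.6914 -0.0997  0.0508] sz [0.032 0.031 0.029]
148 px [257. 127.] med [ 0.6714 -0.0282  0.0518] mid [ 0.672  -0.0274  0.046 ] sz [0.027 0.025 0.02 ]
148 px [217. 129.] med [0.6663 0.044  0.0482] mid [0.6667 0.044  0.0444] sz [0.024 0.025 0.015]
259 px [174. 135.] med [0.6548 0.1198 0.0423] mid [0.6555 0.1198 0.0421] sz [0.039 0.038 0.012]
rack ((0.4605122208595276, -0.011550948023796082), (0.08484271913766861, 0.35394033789634705), 9.311944007873535) box [[0.38999998569488525, 0.15600000321865082], [0.44699999690055847, -0.19300000369548798], [0.531000018119812, -0.17900000512599945], [0.4740000069141388, 0.17000000178813934]]
carrier ((0.6709009408950806, 0.024293974041938782), (0.36934733390808105, 0.17948995530605316), 89.37915802001953) box [[0.5789999961853027, -0.1589999943971634], [0.7590000033378601, -0.16099999845027924], [0.7630000114440918, 0.20800000429153442], [0.5830000042915344, 0.20999999344348907]]
tray_sleeve [([0.681, -0.101, 0.004], 0.58)]
tray_hex_nut [([0.685, -0.102, 0.004], 0.5)]
tray_gear [([0.662, 0.04, 0.001], 0.89)]
tray_flanged_bush [([0.674, -0.027, 0.003], 0.66)]
```

View pics/crop1.png

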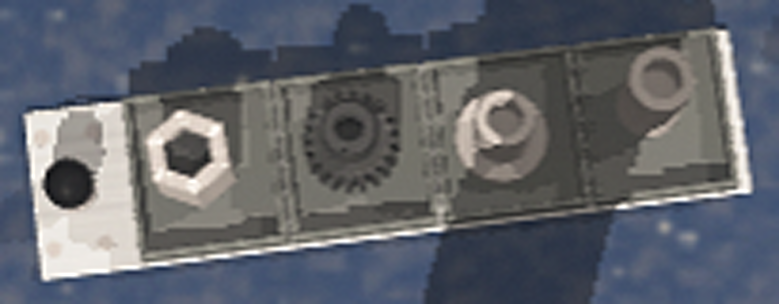

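The order from the knob is nut, gear, bush, sleeve. Their tops (42, 48, 52 and 59 mm) match the given sizes. Next I need the nut's orientation and a move calculator.

```bash
cat >> h.py <<'E'
O=np.array([.4637,-.0325]);Y=np.array([-.161,.987])
def comp(y):return O+Y*y
def to(x,y,z,yaw):
    s=sense();R=np.array(s["ee_rot"]);d=R.T@(np.array([x,y,z])-s["tcp_pos"])
    a=np.degrees(np.arctan2(R[1,1],R[0,1]));t=(a-yaw+90)%180-90
    print("tcp",np.round(s["tcp_pos"],4),"yaw",round(a,1),"q6",round(s["joints"][5],1),"w",round(s["gripper_width"],3),"-> slide",np.round(d,4),"spin",round(t,1),"t",s["time_s"])
E
python3 - <<'E'
from h import *
D=[capture("top") for _ in range(3)]
d=D[0];P=cloud(d);Z=P[...,2];m=(Z>.034)&(abs(P[...,0]-.655)<.03)&(abs(P[...,1]-.12)<.03)
c,r=cv2.minEnclosingCircle(P[m][:,:2].astype(np.float32));print(c,r)
q=P[m][:,:2]
w=[(np.ptp(q@[np.cos(a),np.sin(a)])) for a in np.radians(np.arange(0,180,2))]
w=np.array(w);f=w[:30]+w[30:60]+w[60:90];print(np.round(f/3*1000,1), "min at",2*f.argmin())
for y in(.111,.037,-.037,-.111):print(comp(y))
to(.655,.1198,.15,8.5)
E
```

```text
(0.6554909348487854, 0.12002186477184296) 0.0208550076931715
[39.7 40.  40.2 40.3 40.4 40.5 40.5 40.5 40.4 40.3 40.2 40.  39.7 39.4
 39.  38.7 38.3 38.  37.6 37.1 36.7 36.5 36.8 37.3 37.7 38.1 38.5 38.9
 39.2 39.5] min at 42
[0.445829 0.077057]
[0.457743 0.004019]
[ 0.469657 -0.069019]
[ 0.481571 -0.142057]
tcp [ 0.1678 -0.602   0.2476] yaw 105.6 q6 -14.8 w 1.002 -> slide [-0.6631  0.5645  0.0975] spin -82.9 t 1.1
```

Emit:
servo_tool --pt "-0.015 0.013 0.002" --pt "-0.045 0.038 0.004" --pt "-0.075 0.063 0.006" --pt "-0.105 0.089 0.008" --pt "-0.135 0.115 0.01" --spin '[0,0,0,0,0]' --grip '[0,0,0,0,0]'

```text
time_s: 1.52
tcp_pos: [0.2675, -0.4536, 0.2375]
ee_rot: [[-0.964, -0.268, 0.0], [-0.268, 0.964, -0.0], [-0.0, -0.0, -1.0]]
wrist_force: [1.5, -0.7, -0.2]
gripper_width: 1.001
gripper_force: 0.0
```

Emit:
servo_tool --pt "-0.03 0.026 0.004" --pt "-0.06 0.051 0.008" --pt "-0.09 0.077 0.012" --pt "-0.12 0.102 0.016" --pt "-0.15 0.128 0.02" --spin '[0,0,0,0,0]' --grip '[0,0,0,0,0]'

```text
time_s: 1.93
tcp_pos: [0.3779, -0.2898, 0.2178]
ee_rot: [[-0.963, -0.268, 0.001], [-0.268, 0.963, -0.001], [-0.001, -0.001, -1.0]]
wrist_force: [0.9, 0.4, 0.2]
gripper_width: 0.999
gripper_force: 0.0
```

Emit:
servo_tool --pt "-0.03 0.026 0.004" --pt "-0.06 0.051 0.008" --pt "-0.09 0.077 0.012" --pt "-0.12 0.102 0.016" --pt "-0.15 0.128 0.02" --spin '[-5,-11,-17,-23,-29]' --grip '[0,0,0,0,0]'

```text
time_s: 2.35
tcp_pos: [0.4881, -0.126, 0.1978]
ee_rot: [[-0.708, -0.706, 0.001], [-0.706, 0.708, -0.0], [-0.001, -0.001, -1.0]]
wrist_force: [1.1, -0.6, 0.5]
gripper_width: 0.996
gripper_force: 0.0
```

Emit:
servo_tool --pt "-0.036 0.007 0.007" --pt "-0.073 0.014 0.014" --pt "-0.11 0.021 0.021" --pt "-0.147 0.028 0.028" --pt "-0.184 0.035 0.035" --spin '[-6,-12,-18,-24,-27.4]' --grip '[0,0,0,0,0]'

```text
time_s: 2.77
tcp_pos: [0.5946, 0.028, 0.1624]
ee_rot: [[-0.305, -0.952, 0.0], [-0.952, 0.305, 0.0], [-0.0, -0.0, -1.0]]
wrist_force: [0.3, -1.5, 0.0]
gripper_width: 0.998
gripper_force: 0.0
```

```bash
python3 -c "
from h import *
to(.6553,.1199,.14,-18)"
```

```text
tcp [0.5946 0.028  0.1624] yaw 162.3 q6 -36.0 w 0.998 -> slide [-0.106  -0.0298  0.0225] spin 0.3 t 2.7667
```

Emit:
servo_tool --pt "-0.036 -0.01 0.008" --pt "-0.072 -0.02 0.016" --pt "-0.1 -0.029 0.024" --pt "-0.106 -0.03 0.04" --pt "-0.106 -0.03 0.06" --spin '[0,0,0,0,0]' --grip '[0,0,0,0,0]'

```text
time_s: 3.18
tcp_pos: [0.6573, 0.1206, 0.1028]
ee_rot: [[-0.307, -0.952, 0.004], [-0.952, 0.307, 0.001], [-0.002, -0.003, -1.0]]
wrist_force: [0.1, -0.5, -0.8]
gripper_width: 1.004
gripper_force: 0.0
```

Emit:
servo_tool --pt "0 0 0.02" --pt "0 0 0.038" --pt "0 0 0.05" --pt "0 0 0.056" --pt "0 0 0.056" --spin '[0,0,0,0,0]' --grip '[0,0,0,0,0.2]'

```text
time_s: 3.6
tcp_pos: [0.6544, 0.1174, 0.0451]
ee_rot: [[-0.31, -0.951, -0.002], [-0.951, 0.31, -0.001], [0.002, 0.002, -1.0]]
wrist_force: [0.4, 0.1, 1.4]
gripper_width: 0.976
gripper_force: 0.0
```

Emit:
servo_tool --pt "0 0 0" --pt "0 0 0" --pt "0 0 0" --pt "0 0 0" --pt "0 0 0" --spin '[0,0,0,0,0]' --grip '[0.4,0.7,1,1,1]'

```text
time_s: 4.02
tcp_pos: [0.6554, 0.1178, 0.0474]
ee_rot: [[-0.31, -0.951, 0.001], [-0.951, 0.31, 0.001], [-0.001, -0.001, -1.0]]
wrist_force: [-0.1, 0.3, 0.5]
gripper_width: 0.633
gripper_force: 0.0
```

```bash
python3 -c "
from h import *
to(.4816,-.1421,.1,-18);print(sense()['gripper_force'])"
```

```text
tcp [0.6554 0.1178 0.0474] yaw 162.0 q6 -42.1 w 0.633 -> slide [ 0.3009  0.0848 -0.053 ] spin -0.0 t 4.0167
0.0
```

Emit:
servo_tool --pt "0 0 0" --pt "0 0 0" --pt "0 0 0" --pt "0 0 0" --pt "0 0 0" --spin '[0,0,0,0,0]' --grip '[1,1,1,1,1]'

```text
time_s: 4.43
tcp_pos: [0.6547, 0.1177, 0.0467]
ee_rot: [[-0.309, -0.951, -0.001], [-0.951, 0.309, -0.0], [0.0, 0.001, -1.0]]
wrist_force: [-2.6, 1.0, 2.6]
gripper_width: 0.412
gripper_force: 30.0
```

Emit:
servo_tool --pt "0 0 0" --pt "0 0 -0.012" --pt "0 0 -0.03" --pt "0 0 -0.05" --pt "0 0 -0.055" --spin '[0,0,0,0,0]' --grip '[1,1,1,1,1]'

```text
time_s: 4.85
tcp_pos: [0.6574, 0.1182, 0.1054]
ee_rot: [[-0.309, -0.951, 0.007], [-0.951, 0.309, 0.002], [-0.004, -0.006, -1.0]]
wrist_force: [1.4, -0.3, -0.2]
gripper_width: 0.405
gripper_force: 30.0
```

```bash
python3 -c "
from h import *
to(.4816,-.1421,.1,-18);print(sense()['gripper_force'],sense()['wrist_force'])"
```

```text
tcp [0.6574 0.1182 0.1054] yaw 162.0 q6 -42.1 w 0.405 -> slide [0.3019 0.0869 0.0038] spin 0.0 t 4.85
29.999183466425166 [ 1.37239724 -0.25455866 -0.2269951 ]
```

Emit:
servo_tool --pt "0.02 0.006 0" --pt "0.057 0.016 0" --pt "0.095 0.027 0" --pt "0.133 0.038 0" --pt "0.171 0.049 0" --spin '[0,0,0,0,0]' --grip '[1,1,1,1,1]'

```text
time_s: 5.27
tcp_pos: [0.5543, -0.0309, 0.1013]
ee_rot: [[-0.309, -0.951, 0.0], [-0.951, 0.309, 0.0], [-0.0, -0.0, -1.0]]
wrist_force: [0.3, -1.1, -1.6]
gripper_width: 0.409
gripper_force: 30.0
```

Emit:
servo_tool --pt "0.038 0.011 0" --pt "0.076 0.022 0" --pt "0.11 0.031 0" --pt "0.127 0.036 0.005" --pt "0.13 0.037 0.015" --spin '[0,0,0,0,0]' --grip '[1,1,1,1,1]'

```text
time_s: 5.68
tcp_pos: [0.4783, -0.1443, 0.0873]
ee_rot: [[-0.313, -0.95, 0.001], [-0.95, 0.313, 0.0], [-0.001, -0.001, -1.0]]
wrist_force: [0.4, 0.7, -1.3]
gripper_width: 0.407
gripper_force: 30.0
```

```bash
python3 -c "
from h import *
to(.4816,-.1421,.044,-18)"
```

```text
tcp [ 0.4783 -0.1443  0.0873] yaw 161.7 q6 -20.1 w 0.407 -> slide [-0.0031 -0.0023  0.0433] spin -0.3 t 5.6833
```

Emit:
servo_tool --pt "0 -0.001 0.015" --pt "-0.001 -0.001 0.03" --pt "-0.001 -0.001 0.038" --pt "-0.001 -0.001 0.042" --pt "-0.001 -0.001 0.043" --spin '[0,0,0,0,0]' --grip '[1,1,1,1,1]'

```text
time_s: 6.1
tcp_pos: [0.4814, -0.1413, 0.0432]
ee_rot: [[-0.309, -0.951, -0.001], [-0.951, 0.309, -0.0], [0.0, 0.001, -1.0]]
wrist_force: [0.4, -0.2, -1.7]
gripper_width: 0.412
gripper_force: 30.0
```

Emit:
servo_tool --pt "0 0 0" --pt "0 0 0" --pt "0 0 0" --pt "0 0 0" --pt "0 0 0" --spin '[0,0,0,0,0]' --grip '[1,0.6,0.3,0.1,0.1]'

```text
time_s: 6.52
tcp_pos: [0.482, -0.1412, 0.0442]
ee_rot: [[-0.309, -0.951, 0.002], [-0.951, 0.309, -0.0], [-0.0, -0.002, -1.0]]
wrist_force: [-0.9, 0.8, -0.4]
gripper_width: 0.559
gripper_force: 0.0
```

Emit:
servo_tool --pt "0 0 -0.005" --pt "0 0 -0.02" --pt "0 0 -0.04" --pt "0 0 -0.06" --pt "0 0 -0.07" --spin '[0,-6,-13,-20,-27]' --grip '[0.1,0.1,0.1,0.1,0.1]'

```text
time_s: 6.93
tcp_pos: [0.4827, -0.1414, 0.1164]
ee_rot: [[0.163, -0.987, 0.004], [-0.987, -0.163, -0.0], [0.001, -0.004, -1.0]]
wrist_force: [0.1, -0.5, 0.6]
gripper_width: 0.874
gripper_force: 0.0
```

```bash
python3 -c "
from h import *
to(.6667,.0440,.11,8.5)"
```

```text
tcp [ 0.4827 -0.1414  0.1164] yaw -170.6 q6 7.1 w 0.874 -> slide [-0.153  -0.2116  0.0071] spin 0.9 t 6.9333
```

Emit:
servo_tool --pt "-0.012 -0.016 0" --pt "-0.034 -0.047 0" --pt "-0.057 -0.079 0" --pt "-0.08 -0.111 0" --pt "-0.103 -0.142 0" --spin '[0,0,0,0,0]' --grip '[0,0,0,0,0]'

```text
time_s: 7.35
tcp_pos: [0.6069, -0.0161, 0.1145]
ee_rot: [[0.156, -0.988, 0.001], [-0.988, -0.156, 0.0], [0.0, -0.001, -1.0]]
wrist_force: [0.5, -0.2, -0.2]
gripper_width: 0.996
gripper_force: 0.0
```

Emit:
servo_tool --pt "-0.023 -0.032 0" --pt "-0.042 -0.058 0" --pt "-0.05 -0.069 0.002" --pt "-0.05 -0.069 0.01" --pt "-0.05 -0.069 0.02" --spin '[0,0,0,0,0]' --grip '[0.1,0.15,0.2,0.25,0.3]'

```text
time_s: 7.77
tcp_pos: [0.6664, 0.0435, 0.0936]
ee_rot: [[0.157, -0.988, 0.001], [-0.988, -0.157, 0.0], [-0.0, -0.001, -1.0]]
wrist_force: [-0.4, -0.1, -0.1]
gripper_width: 0.755
gripper_force: 0.0
```

```bash
python3 -c "
from h import *
to(.6667,.0440,.055,8.5)"
```

```text
tcp [0.6664 0.0435 0.0936] yaw -171.0 q6 -8.5 w 0.755 -> slide [-0.0004 -0.0003  0.0386] spin 0.5 t 7.7667
```

Emit:
servo_tool --pt "0 0 0.015" --pt "0 0 0.028" --pt "0 0 0.036" --pt "0 0 0.039" --pt "0 0 0.039" --spin '[0,0,0,0,0]' --grip '[0.3,0.3,0.3,0.3,0.5]'

```text
time_s: 8.18
tcp_pos: [0.6649, 0.0419, 0.0536]
ee_rot: [[0.155, -0.988, -0.002], [-0.988, -0.155, -0.001], [0.0, 0.002, -1.0]]
wrist_force: [-0.6, -0.5, 0.0]
gripper_width: 0.674
gripper_force: 0.0
```

Emit:
servo_tool --pt "0 0 0" --pt "0 0 0" --pt "0 0 0" --pt "0 0 0" --pt "0 0 0" --spin '[0,0,0,0,0]' --grip '[1,1,1,1,1]'

```text
time_s: 8.6
tcp_pos: [0.6662, 0.0429, 0.0551]
ee_rot: [[0.156, -0.988, 0.001], [-0.988, -0.156, 0.0], [-0.0, -0.001, -1.0]]
wrist_force: [-0.0, 0.3, 0.6]
gripper_width: 0.33
gripper_force: 0.0
```

Emit:
servo_tool --pt "0 0 0" --pt "0 0 0" --pt "0 0 0" --pt "0 0 0" --pt "0 0 0" --spin '[0,0,0,0,0]' --grip '[1,1,1,1,1]'

```text
time_s: 9.02
tcp_pos: [0.6662, 0.0429, 0.055]
ee_rot: [[0.156, -0.988, 0.001], [-0.988, -0.156, 0.0], [0.0, -0.001, -1.0]]
wrist_force: [-0.1, 0.4, 2.4]
gripper_width: 0.289
gripper_force: 30.0
```

Emit:
servo_tool --pt "0 0 -0.006" --pt "0 0 -0.02" --pt "0 0 -0.04" --pt "0 0 -0.055" --pt "0.003 0.009 -0.06" --spin '[0,0,0,0,0]' --grip '[1,1,1,1,1]'

```text
time_s: 9.43
tcp_pos: [0.6596, 0.0391, 0.1167]
ee_rot: [[0.157, -0.988, 0.005], [-0.988, -0.157, 0.001], [0.0, -0.005, -1.0]]
wrist_force: [0.9, 0.1, -2.5]
gripper_width: 0.289
gripper_force: 30.0
```

Emit:
servo_tool --pt "0.01 0.026 0" --pt "0.022 0.059 0" --pt "0.034 0.091 0" --pt "0.046 0.122 0" --pt "0.058 0.154 0" --spin '[0,0,0,0,0]' --grip '[1,1,1,1,1]'

```text
time_s: 9.85
tcp_pos: [0.5113, -0.0439, 0.1135]
ee_rot: [[0.155, -0.988, -0.003], [-0.988, -0.155, -0.0], [-0.0, 0.003, -1.0]]
wrist_force: [-1.3, -0.1, -3.2]
gripper_width: 0.292
gripper_force: 30.0
```

Emit:
servo_tool --pt "0.011 0.03 0" --pt "0.017 0.045 0.003" --pt "0.019 0.049 0.01" --pt "0.019 0.049 0.018" --pt "0.019 0.049 0.02" --spin '[0,0,0,0,0]' --grip '[1,1,1,1,1]'

```text
time_s: 10.27
tcp_pos: [0.4684, -0.0694, 0.0931]
ee_rot: [[0.155, -0.988, -0.002], [-0.988, -0.155, -0.0], [-0.0, 0.002, -1.0]]
wrist_force: [1.0, 0.1, -2.9]
gripper_width: 0.284
gripper_force: 30.0
```

```bash
python3 -c "
from h import *
to(.4697,-.0690,.0525,8.5);print(sense()['gripper_force'])"
```

```text
tcp [ 0.4684 -0.0694  0.0931] yaw -171.1 q6 -2.3 w 0.284 -> slide [-0.0002 -0.0015  0.0406] spin 0.4 t 10.2667
29.999180138111115
```

Emit:
servo_tool --pt "0 -0.001 0.015" --pt "0 -0.001 0.03" --pt "0 -0.001 0.038" --pt "0 -0.001 0.042" --pt "0 -0.001 0.042" --spin '[0,0,0,0,0]' --grip '[1,1,1,1,1]'

```text
time_s: 10.68
tcp_pos: [0.4705, -0.0688, 0.052]
ee_rot: [[0.157, -0.988, -0.001], [-0.988, -0.157, -0.001], [0.0, 0.001, -1.0]]
wrist_force: [0.1, 0.1, -2.5]
gripper_width: 0.288
gripper_force: 30.0
```

Emit:
servo_tool --pt "0 0 0" --pt "0 0 0" --pt "0 0 0" --pt "0 0 0" --pt "0 0 0" --spin '[0,0,0,0,0]' --grip '[1,0.6,0.3,0.2,0.2]'

```text
time_s: 11.1
tcp_pos: [0.4705, -0.0691, 0.053]
ee_rot: [[0.156, -0.988, 0.001], [-0.988, -0.156, 0.0], [0.0, -0.001, -1.0]]
wrist_force: [-0.6, 0.5, 0.1]
gripper_width: 0.51
gripper_force: 0.0
```

Emit:
servo_tool --pt "0 0 -0.005" --pt "0 0 -0.02" --pt "0 0 -0.04" --pt "0 0 -0.06" --pt "0 0 -0.07" --spin '[0,0,0,0,0]' --grip '[0.2,0.2,0.2,0.2,0.2]'

```text
time_s: 11.52
tcp_pos: [0.4713, -0.0691, 0.1253]
ee_rot: [[0.157, -0.988, 0.004], [-0.988, -0.157, 0.0], [0.0, -0.004, -1.0]]
wrist_force: [-0.7, -0.3, -1.0]
gripper_width: 0.786
gripper_force: 0.0
```

```bash
python3 -c "
from h import *
to(.6720,-.0278,.125,8.5)"
```

```text
tcp [ 0.4713 -0.0691  0.1253] yaw -171.0 q6 -2.3 w 0.786 -> slide [-0.0094 -0.2047  0.0012] spin 0.5 t 11.5167
```

Emit:
servo_tool --pt "-0.001 -0.02 0" --pt "-0.003 -0.06 0" --pt "-0.005 -0.1 0" --pt "-0.007 -0.14 0" --pt "-0.009 -0.175 0" --spin '[0,0,0,0,0]' --grip '[0.25,0.25,0.25,0.25,0.25]'

```text
time_s: 11.93
tcp_pos: [0.6438, -0.0326, 0.1234]
ee_rot: [[0.156, -0.988, 0.002], [-0.988, -0.156, 0.0], [0.0, -0.002, -1.0]]
wrist_force: [-0.3, -0.4, -0.1]
gripper_width: 0.748
gripper_force: 0.0
```

Emit:
servo_tool --pt "0 -0.022 0" --pt "0 -0.029 0.005" --pt "0 -0.03 0.015" --pt "0 -0.03 0.03" --pt "0 -0.03 0.045" --spin '[0,0,0,0,0]' --grip '[0.25,0.25,0.25,0.25,0.25]'

```text
time_s: 12.35
tcp_pos: [0.6694, -0.0286, 0.0767]
ee_rot: [[0.155, -0.988, -0.001], [-0.988, -0.155, 0.0], [-0.001, 0.001, -1.0]]
wrist_force: [0.2, 0.3, -0.3]
gripper_width: 0.753
gripper_force: 0.0
```

```bash
python3 -c "
from h import *
to(.6720,-.0278,.046,8.5)"
```

```text
tcp [ 0.6694 -0.0286  0.0767] yaw -171.1 q6 -2.4 w 0.753 -> slide [-0.0004 -0.0028  0.0307] spin 0.4 t 12.35
```

Emit:
servo_tool --pt "0 -0.001 0.014" --pt "0 -0.001 0.024" --pt "0 -0.001 0.031" --pt "0 -0.001 0.032" --pt "0 -0.001 0.032" --spin '[0,0,0,0,0]' --grip '[0.3,0.3,0.3,0.3,0.5]'

```text
time_s: 12.77
tcp_pos: [0.6715, -0.0283, 0.0454]
ee_rot: [[0.156, -0.988, -0.001], [-0.988, -0.156, -0.0], [0.0, 0.001, -1.0]]
wrist_force: [-0.3, -0.2, -0.1]
gripper_width: 0.676
gripper_force: 0.0
```

Emit:
servo_tool --pt "0 0 0" --pt "0 0 0" --pt "0 0 0" --pt "0 0 0" --pt "0 0 0" --spin '[0,0,0,0,0]' --grip '[1,1,1,1,1]'

```text
time_s: 13.18
tcp_pos: [0.6722, -0.0281, 0.046]
ee_rot: [[0.156, -0.988, 0.0], [-0.988, -0.156, 0.0], [0.0, -0.001, -1.0]]
wrist_force: [-2.7, -0.7, 1.0]
gripper_width: 0.332
gripper_force: 1.0
```

Emit:
servo_tool --pt "0 0 0" --pt "0 0 0" --pt "0 0 0" --pt "0 0 0" --pt "0 0 0" --spin '[0,0,0,0,0]' --grip '[1,1,1,1,1]'

```text
time_s: 13.6
tcp_pos: [0.672, -0.0281, 0.0459]
ee_rot: [[0.156, -0.988, -0.0], [-0.988, -0.156, -0.0], [0.0, 0.0, -1.0]]
wrist_force: [-2.0, 0.4, 3.5]
gripper_width: 0.312
gripper_force: 30.0
```

```bash
python3 -c "
from h import *
to(.4577,.0040,.12,8.5)"
```

```text
tcp [ 0.672  -0.0281  0.0459] yaw -171.0 q6 -2.4 w 0.312 -> slide [-0.0652  0.2067 -0.0741] spin 0.5 t 13.6
```

Emit:
servo_tool --pt "0 0 -0.006" --pt "0 0 -0.02" --pt "0 0 -0.04" --pt "0 0 -0.06" --pt "-0.003 0.009 -0.065" --spin '[0,0,0,0,0]' --grip '[1,1,1,1,1]'

```text
time_s: 14.02
tcp_pos: [0.6659, -0.0266, 0.1136]
ee_rot: [[0.156, -0.988, 0.008], [-0.988, -0.156, 0.0], [0.001, -0.008, -1.0]]
wrist_force: [1.4, -1.0, -0.5]
gripper_width: 0.311
gripper_force: 30.0
```

Emit:
servo_tool --pt "-0.009 0.03 0" --pt "-0.02 0.062 0" --pt "-0.03 0.095 0" --pt "-0.04 0.127 0" --pt "-0.05 0.158 0" --spin '[0,0,0,0,0]' --grip '[1,1,1,1,1]'

```text
time_s: 14.43
tcp_pos: [0.4956, -0.002, 0.1095]
ee_rot: [[0.155, -0.988, -0.002], [-0.988, -0.155, 0.0], [-0.0, 0.002, -1.0]]
wrist_force: [0.1, 0.9, -2.7]
gripper_width: 0.316
gripper_force: 30.0
```

Emit:
servo_tool --pt "-0.008 0.025 0" --pt "-0.011 0.036 0.003" --pt "-0.012 0.039 0.01" --pt "-0.012 0.039 0.022" --pt "-0.012 0.039 0.03" --spin '[0,0,0,0,0]' --grip '[1,1,1,1,1]'

```text
time_s: 14.85
tcp_pos: [0.4581, 0.004, 0.0795]
ee_rot: [[0.156, -0.988, -0.0], [-0.988, -0.156, 0.0], [-0.0, 0.0, -1.0]]
wrist_force: [0.1, 0.5, -1.3]
gripper_width: 0.313
gripper_force: 30.0
```

```bash
python3 -c "
from h import *
to(.4577,.0040,.0435,8.5);print(sense()['gripper_force'])"
```

```text
tcp [0.4581 0.004  0.0795] yaw -171.0 q6 -11.9 w 0.313 -> slide [-0.0001  0.0004  0.036 ] spin 0.5 t 14.85
29.999499572440982
```

Emit:
servo_tool --pt "0 0 0.013" --pt "0 0 0.026" --pt "0 0 0.034" --pt "0 0 0.037" --pt "0 0 0.037" --spin '[0,0,0,0,0]' --grip '[1,1,1,1,1]'

```text
time_s: 15.27
tcp_pos: [0.4585, 0.0038, 0.0429]
ee_rot: [[0.156, -0.988, -0.002], [-0.988, -0.156, -0.001], [0.0, 0.002, -1.0]]
wrist_force: [1.2, 0.5, -1.8]
gripper_width: 0.314
gripper_force: 30.0
```

Emit:
servo_tool --pt "0 0 0" --pt "0 0 0" --pt "0 0 0" --pt "0 0 0" --pt "0 0 0" --spin '[0,0,0,0,0]' --grip '[1,0.6,0.3,0.2,0.2]'

```text
time_s: 15.68
tcp_pos: [0.4588, 0.004, 0.0439]
ee_rot: [[0.156, -0.988, 0.001], [-0.988, -0.156, 0.0], [-0.0, -0.001, -1.0]]
wrist_force: [-0.1, -0.3, -0.1]
gripper_width: 0.532
gripper_force: 0.0
```

Emit:
servo_tool --pt "0 0 -0.005" --pt "0 0 -0.02" --pt "0 0 -0.04" --pt "0 0 -0.06" --pt "0 0 -0.075" --spin '[0,0,0,0,0]' --grip '[0.2,0.2,0.2,0.2,0.2]'

```text
time_s: 16.1
tcp_pos: [0.459, 0.0041, 0.1206]
ee_rot: [[0.156, -0.988, 0.002], [-0.988, -0.156, 0.0], [-0.0, -0.002, -1.0]]
wrist_force: [0.7, -0.2, -0.0]
gripper_width: 0.794
gripper_force: 0.0
```

```bash
python3 -c "
from h import *
to(.6914,-.0997,.12,8.5)"
```

```text
tcp [0.459  0.0041 0.1206] yaw -171.0 q6 -11.9 w 0.794 -> slide [ 0.1388 -0.2133  0.001 ] spin 0.5 t 16.1
```

Emit:
servo_tool --pt "0.011 -0.017 0" --pt "0.032 -0.049 0" --pt "0.053 -0.082 0" --pt "0.074 -0.114 0" --pt "0.095 -0.146 0" --spin '[0,0,0,0,0]' --grip '[0.2,0.2,0.2,0.2,0.2]'

```text
time_s: 16.52
tcp_pos: [0.6191, -0.068, 0.1193]
ee_rot: [[0.156, -0.988, 0.001], [-0.988, -0.156, 0.0], [0.0, -0.001, -1.0]]
wrist_force: [-0.2, 1.0, -0.7]
gripper_width: 0.8
gripper_force: 0.0
```

Emit:
servo_tool --pt "0.02 -0.031 0" --pt "0.036 -0.056 0" --pt "0.043 -0.066 0.002" --pt "0.044 -0.067 0.012" --pt "0.044 -0.067 0.025" --spin '[0,0,0,0,0]' --grip '[0.2,0.2,0.2,0.2,0.2]'

```text
time_s: 16.93
tcp_pos: [0.6912, -0.1006, 0.0937]
ee_rot: [[0.155, -0.988, 0.002], [-0.988, -0.155, 0.0], [0.0, -0.002, -1.0]]
wrist_force: [-0.6, 0.6, -0.1]
gripper_width: 0.802
gripper_force: 0.0
```

```bash
python3 -c "
from h import *
to(.6914,-.0997,.047,8.5)"
```

```text
tcp [ 0.6912 -0.1006  0.0937] yaw -171.1 q6 4.0 w 0.802 -> slide [-0.0009 -0.0002  0.0467] spin 0.4 t 16.9333
```

Emit:
servo_tool --pt "0 0 0.015" --pt "0 0 0.032" --pt "0 0 0.044" --pt "0 0 0.047" --pt "0 0 0.047" --spin '[0,0,0,0,0]' --grip '[0.2,0.2,0.2,0.3,0.5]'

```text
time_s: 17.35
tcp_pos: [0.6893, -0.0999, 0.0453]
ee_rot: [[0.156, -0.988, -0.003], [-0.988, -0.156, -0.0], [-0.0, 0.003, -1.0]]
wrist_force: [-0.8, 0.1, 0.1]
gripper_width: 0.724
gripper_force: 0.0
```

Emit:
servo_tool --pt "0 0 0" --pt "0 0 0" --pt "0 0 0" --pt "0 0 0" --pt "0 0 0" --spin '[0,0,0,0,0]' --grip '[1,1,1,1,1]'

```text
time_s: 17.77
tcp_pos: [0.6905, -0.1002, 0.0473]
ee_rot: [[0.156, -0.988, 0.0], [-0.988, -0.156, -0.0], [0.0, -0.0, -1.0]]
wrist_force: [-0.3, 0.5, 2.3]
gripper_width: 0.359
gripper_force: 30.1
```

Emit:
servo_tool --pt "0 0 0" --pt "0 0 0" --pt "0 0 0" --pt "0 0 0" --pt "0 0 0" --spin '[0,0,0,0,0]' --grip '[1,1,1,1,1]'

```text
time_s: 18.18
tcp_pos: [0.6905, -0.1002, 0.0473]
ee_rot: [[0.156, -0.988, -0.0], [-0.988, -0.156, -0.0], [0.0, 0.0, -1.0]]
wrist_force: [-1.3, 0.8, 5.9]
gripper_width: 0.36
gripper_force: 30.0
```

```bash
python3 -c "
from h import *
to(.4458,.0771,.12,8.5)"
```

```text
tcp [ 0.6905 -0.1002  0.0473] yaw -171.0 q6 4.0 w 0.36 -> slide [-0.2133  0.214  -0.0728] spin 0.5 t 18.1833
```

Emit:
servo_tool --pt "0 0 -0.01" --pt "0 0 -0.03" --pt "0 0 -0.055" --pt "0 0 -0.075" --pt "-0.008 0.008 -0.08" --spin '[0,0,0,0,0]' --grip '[1,1,1,1,1]'

```text
time_s: 18.6
tcp_pos: [0.6847, -0.0943, 0.1304]
ee_rot: [[0.156, -0.988, 0.009], [-0.988, -0.156, -0.001], [0.002, -0.009, -1.0]]
wrist_force: [0.7, -1.0, -0.5]
gripper_width: 0.356
gripper_force: 30.0
```

Emit:
servo_tool --pt "-0.025 0.025 0" --pt "-0.05 0.05 0" --pt "-0.076 0.076 0" --pt "-0.102 0.102 0" --pt "-0.128 0.128 0" --spin '[0,0,0,0,0]' --grip '[1,1,1,1,1]'

```text
time_s: 19.02
tcp_pos: [0.532, 0.0138, 0.1253]
ee_rot: [[0.155, -0.988, -0.002], [-0.988, -0.155, 0.0], [-0.0, 0.002, -1.0]]
wrist_force: [0.3, 0.9, -1.1]
gripper_width: 0.362
gripper_force: 30.0
```

Emit:
servo_tool --pt "-0.026 0.026 0" --pt "-0.05 0.05 0" --pt "-0.068 0.068 0" --pt "-0.076 0.077 0" --pt "-0.077 0.078 0.005" --spin '[0,0,0,0,0]' --grip '[1,1,1,1,1]'

```text
time_s: 19.43
tcp_pos: [0.4439, 0.0777, 0.1218]
ee_rot: [[0.159, -0.987, 0.0], [-0.987, -0.159, 0.001], [-0.001, -0.0, -1.0]]
wrist_force: [-0.1, -0.2, -1.0]
gripper_width: 0.356
gripper_force: 30.0
```

```bash
python3 -c "
from h import *
to(.4458,.0771,.0448,8.5);print(sense()['gripper_force'])"
```

```text
tcp [0.4439 0.0777 0.1218] yaw -170.9 q6 -21.5 w 0.356 -> slide [ 0.001  -0.0018  0.077 ] spin 0.6 t 19.4333
29.958629342727363
```

Emit:
servo_tool --pt "0 0 0.015" --pt "0 0 0.035" --pt "0 0 0.055" --pt "0 0 0.065" --pt "0 0 0.067" --spin '[0,0,0,0,0]' --grip '[1,1,1,1,1]'

```text
time_s: 19.85
tcp_pos: [0.445, 0.0758, 0.052]
ee_rot: [[0.155, -0.988, -0.004], [-0.988, -0.155, -0.002], [0.002, 0.005, -1.0]]
wrist_force: [-0.3, -0.5, -1.6]
gripper_width: 0.36
gripper_force: 30.0
```

Emit:
servo_tool --pt "0 0 0.005" --pt "0 0 0.009" --pt "0 0 0.0105" --pt "0 0 0.0105" --pt "0 0 0.0105" --spin '[0,0,0,0,0]' --grip '[1,1,1,1,1]'

```text
time_s: 20.27
tcp_pos: [0.4463, 0.077, 0.0444]
ee_rot: [[0.156, -0.988, 0.001], [-0.988, -0.156, 0.001], [-0.0, -0.001, -1.0]]
wrist_force: [0.1, 0.5, -2.2]
gripper_width: 0.36
gripper_force: 30.0
```

Emit:
servo_tool --pt "0 0 0" --pt "0 0 0" --pt "0 0 0" --pt "0 0 0" --pt "0 0 0" --spin '[0,0,0,0,0]' --grip '[0.6,0.4,0.3,0.2,0.2]'

```text
time_s: 20.68
tcp_pos: [0.4461, 0.077, 0.0443]
ee_rot: [[0.156, -0.988, 0.001], [-0.988, -0.156, 0.0], [-0.0, -0.001, -1.0]]
wrist_force: [-0.7, -0.8, -0.7]
gripper_width: 0.617
gripper_force: 0.0
```

Emit:
servo_tool --pt "0 0 -0.005" --pt "0 0 -0.02" --pt "0 0 -0.045" --pt "0 0 -0.08" --pt "0 0 -0.115" --spin '[0,0,0,0,0]' --grip '[0.2,0.2,0.2,0.2,0.2]'

```text
time_s: 21.1
tcp_pos: [0.4452, 0.0765, 0.1602]
ee_rot: [[0.156, -0.988, -0.002], [-0.988, -0.156, -0.001], [0.001, 0.002, -1.0]]
wrist_force: [0.9, 0.7, 0.2]
gripper_width: 0.797
gripper_force: 0.0
```

Emit:
servo_tool --pt "-0.02 0 -0.02" --pt "-0.055 0 -0.04" --pt "-0.095 0 -0.06" --pt "-0.135 0 -0.08" --pt "-0.165 0 -0.09" --spin '[0,0,0,0,0]' --grip '[0,0,0,0,0]'

```text
time_s: 21.52
tcp_pos: [0.42, 0.2416, 0.2518]
ee_rot: [[0.156, -0.988, 0.003], [-0.988, -0.156, 0.002], [-0.002, -0.003, -1.0]]
wrist_force: [1.0, -0.6, -0.4]
gripper_width: 0.983
gripper_force: 0.0
```

Run:
```python
from h import *
to(.4458,.0771,.2,8.5)
d=capture("top");cv2.imwrite("pics/top1.png",d["pixels"]);P=cloud(d);Z=P[...,2]
m=((Z>.03)&(Z<.1)&(abs(P[...,0]-.46)<.08)&(abs(P[...,1]+.03)<.2)).astype(np.uint8)
n,l,s,c=cv2.connectedComponentsWithStats(m)
X=np.array([Y[1],-Y[0]])
for i in range(1,n):
    if s[i,4]>40:
        q=P[l==i];e=(q.min(0)+q.max(0))[:2]/2-O;print(s[i,4],"rack x,y",np.round([e@X,e@Y],4),"top",np.round(np.percentile(q[:,2],90),4))
d=capture("scene");cv2.imwrite("pics/scene1.png",d["pixels"])
for t in("sleeve","flanged_bush","gear","hex_nut"):
    for r in tip_of(t,"scene")[:1]:
        e=np.array(r["point"])[:2]-O;print(t,np.round([e@X,e@Y],3),r["conf"])
```

```text
tcp [0.42   0.2416 0.2518] yaw -171.0 q6 -40.2 w 0.983 -> slide [0.1666 0.0004 0.0515] spin 0.5 t 21.5167
326 rack x,y [ 0.0035 -0.1074] top 0.0406
128 rack x,y [ 0.0026 -0.034 ] top 0.0465
125 rack x,y [0.0025 0.0362] top 0.0506
283 rack x,y [0.002  0.1087] top 0.0582
45 rack x,y [-0.0003  0.1744] top 0.0334
sleeve [0.001 0.111] 0.9
flanged_bush [0.002 0.036] 0.95
gear [ 0.006 -0.036] 0.78
hex_nut [ 0.002 -0.104] 0.82
```

View pics/scene1.png

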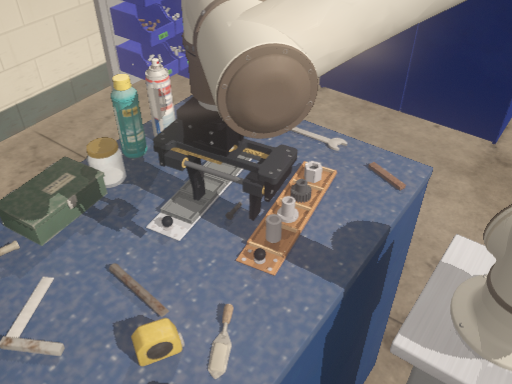

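View pics/top1.png

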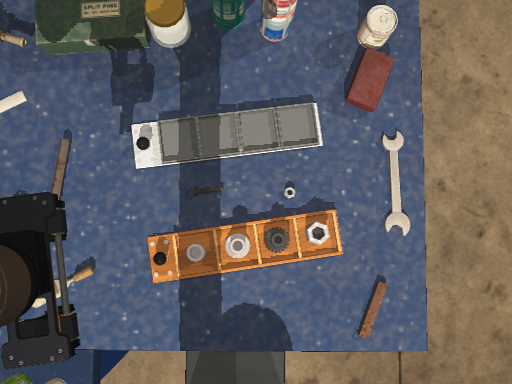

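All four parts stand upright and centred in the rack. From the knob at (160,258) they are the sleeve (195,252), bush (237,246), gear (277,239) and nut (317,233). The gripper is clear of them.

```bash
python3 -c "
from station import *
print(finish_job())"
```

```text
the job is handed in; nothing more can be done
None
```

I moved all four parts into the rack in reverse order: sleeve next to the knob, then flanged bush, gear and hex nut. Each is upright, released and within about 4 mm of its compartment centre by camera; I handed the job in at about 22 s, but no verdict came back.

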